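Open the ink bottle

ROBOT

A 6-joint arm with a two-finger parallel gripper is mounted at the origin on a cart in front of the work surface, level with it; the furniture and walls round the work are solid. World frame = base frame: x ahead of the robot, y to its left, z up, the work surface at z = 0. Lengths are in m, angles in degrees, forces in N, time in s.
With the tool pointing down it reaches from about 0.375 to 0.825 m from the base axis. Payload 5.5 kg.
Tool frame: the origin (TCP) lies at the very end of the fingers, on their centre line; the grasp point (between the pads) lies 19 mm behind it; z points along the fingers, y is the line along which they close (so a half turn about z gives the same grasp; the last joint's range is limited). The gripper opens to 85 mm and grips with 20 to 120 N. Pads are 22 mm wide; open, the fingers measure 114 mm over their backs; the gripper's body (76 mm by 85 mm) begins 54 mm behind the grasp point. The pads swing forward as they close: fully open they stand 13 mm farther back than shut.
Start: joints at [0, 17.962, -2.699, 69.339, 0, 90], TCP at [0.6, -0, 0.231] pointing down, gripper open.
Joint ranges: [-152.73, 152.73], [-39.44, 99.34], [-58.76, 71.6], [-118.89, 123.64], [-81.53, 83.1], [-180, 180]. Speed limits (degrees/s): [136.94, 136.94, 172.46, 180, 180, 180].

INTERFACE

Orientations are given as [roll, pitch, yaw] about the fixed x, y, z axes, in that order (R = Rz(yaw) Ry(pitch) Rx(roll)).
In Python, from cell import env gives the robot as it stands. The module is installed in compiled form; this text tells all that it offers.
- The arm moves only by the tool play_rows, never from a script. Its arguments are lists of equal length, an entry for each row: "linear": the shift along the tool's x, y, z scaled (see below), a list of three; "turn": the turn, a rotation vector about the tool's x, y, z scaled (see below), a list of three; "grip": the opening, from -1 (shut) to 1 (fully open). In form: {"linear": [[dx, dy, dz], ...], "turn": [[rx, ry, rz], ...], "grip": [grip, ...]}. A call has 1 to 5 rows; each row is the pose to reach, as a shift and turn from the pose commanded when the call began, along the tool's axes at that moment, turning the shorter way round; what a row does not reach only later rows make up. The controller multiplies each number of a shift by 0.2 m and each number of a turn by 360 degrees. A row lasts 1/12 s, in which the tool goes at most 41.7 mm and 7.16 degrees, less where a joint would pass 70% of its speed; a pose out of reach is approached as far as the arm can. A call with a number of a shift or a turn outside -1 to 1 is refused whole. A call with a gripper value outside its range is refused whole. The fingers move at their own pace and stop on an object; "squeeze" is the grip in N (left out, the last holds). Time passes only in rows, so rows that repeat a pose let the fingers close. It gives the time, the measured TCP pose, the force, the opening and the grip force at its end, in the units of the state.
- env.state(): the state, without advancing time (a new reading comes with each control period).
- env.snapshot(name): name is "scene" or "side" or "wrist"; returns a dict with "img" (480x640x3 uint8, red, green, blue), "vfov" (degrees; the focal length in pixels is half the picture's height over the tangent of half this angle, whatever the lens; pixels are square), "cx", "cy" (the principal point, pixels), "k1" (the pictures are not rectified: a ray, as slopes to the right and down, at radius r is drawn at 1 + k1 r^2 times it, then the intrinsics apply), "eye" and "rotation" of the camera in the world. Camera axes: x right, y up, looking along -z (the intrinsics and any distortion apply to the point x, -y, -z); pixel columns grow to the right and rows downward; lengths in m; the calibration is good to about 2 mm. A picture is of the moment at which its call begins. There is no depth.
- env.job_done(): hands the job in; it is judged then, once.
Trained networks look in a picture, given as the dict that the camera call returned (one of the last four; its "shot" number tells which), for a name from the list of things; names that differ only in an ending like _2 or _b are one class to them, and where a whole thing is asked for, a point or a joint stands for the part that bears it (a point fixed in the world has none). Each returns a list of dicts, best first, with "conf" (0 to 1); they miss things now and then, are a little off and sometimes report something else, mostly with a low value. They report only what shows in the picture. A call takes as long as a camera call. They do not tell look-alikes from the thing itself.
- env.spot_in(picture, thing): "bbox" ([left, top, width, height] in pixels, round what is visible of it).
- env.place_of(picture, thing): "uv" ([column, row] in pixels: a listed point, or the origin of a listed thing).
The state is a dict: "clock": time; "joint_pos": joint angles; "joint_velocities": joint speeds; "joint_efforts": joint torques, N m; "eef_pos": TCP position; "tool_rot": TCP orientation; "force": force on the tool from outside, world axes, zero at the start; "wrist_torque": the same for the moment, N m; "finger_gap": finger opening in m; "gripper_force": force on a finger pad.
Only numpy, scipy, OpenCV 4.12 (cv2) and the standard library are available. Lean on these libraries where they do the work, as an engineer would, in place of code of your own. Each camera call takes 0.05 s, during which the arm holds its last target. There are 200 camera calls.

TASK

Make the ink ready for filling the pen: by its glass body, never by its cap, push the square ink bottle along the desk until it is fully home in the bay of the wooden ink stand, which then keeps it from turning. Unscrew the cap with repeated twists, lift it off and set it down (not dropping it) mouth down on the clear floor of the leather tray; the bottle stays standing in the bay and everything else stays where it is.

Things in the scene. Friction and masses are not known exactly. Their poses are not given: they have to be found in the camera images.
- bottle: Square dark-blue ink bottle, loose, about 0.45 kg. Glass body 72 x 72 x 50 mm, shoulder (radius 30) up to 56 mm, threaded neck (radius 17, ridges to 20) up to 80 mm; 86 mm tall with its cap. Origin: centre of its underside; z up; x, y square to its sides, -x towards the paper label. Pushed at its body it slides and does not tip. Outside the bay it would turn along with the cap.
- cap: The bottle's black fluted screw cap, loose, 60 g: a round cup 50 mm across, 28 mm tall, open below. Origin: centre of its lower rim; z up. Opens counter-clockwise seen from above, rising 21 mm per turn; about 190 degrees from tight it lifts straight off. The first 35 degrees are stiff (a seal, 0.3 N m); then it turns easily, with 1.5 mm play. Grip its sides with 40 N or more.
- cap_seat (a point): Point on the bottle's axis 58 mm above its underside, moving with it: the cap's origin lies here while the cap is fully screwed on. Axes as the bottle.
- bay_home (a point): Place of the bottle's origin when fully home in the stand's bay (z = 0). +x points into the bay, from its open mouth to its back wall (at x = +36 mm); y across. The bay is 76 mm wide, 34 mm high, floorless. Its arms, 28 mm thick, end in round noses (radius 14, centres x = -12, y = +-52 mm) that lead the bottle in; the front 10 mm of the bottle stay outside.
- tray: Brown leather tray, fixed, 168 x 300 mm (x, y), rim 21 mm high and 6 thick, inner floor 4 mm above the desk. Origin: centre of its underside. A pencil, letter opener and sharpener lie along its +x side (x = +35 to +75 mm); the floor is clear from x = -75 to +30 and y = -140 to +140 mm. Stands left or right of the ink stand.
- books: Stack of three pale linen-bound books, fixed, 165 x 149 mm, 37 mm high, on the other side of the ink stand from the tray; to be left alone.
- notebook: Dark green notebook, loose, 141 x 91 x 14 mm, lying on the desk; to be left alone. Origin: centre of its underside.
- magnifier: Brass-rimmed magnifier with a black grip, loose, 172 mm long, 13 mm thick, lying on the desk; to be left alone. Origin: centre of its underside.
- ink_stand: Reddish-brown wooden ink stand, fixed to the desk, with the bay for the bottle in front and a blue fountain pen in a groove behind it. Origin and axes as point bay_home; it reaches from x = -26 to +112 mm and over y = +-100 mm, 34 mm high.
Not all that is in view belongs to the job. Of the things like the cap, leave any that is blue, green or turquoise; of the rest the smaller one is meant.

How it is judged:
By the outcome, as a careful person would: the job done as asked, in the order asked, and still so for the second after the job is handed in, with the robot touching nothing.
It also fails if it takes over 70 s, if anything falls off the work surface, if the arm or the gripper's body presses on something with over 40 N, if the wrist force passes 120 N, or if a joint passes its speed limit or range.

## Working session

There is one attempt and no reset: what is moved stays moved. The work goes in short steps, Python scripts to look and compute and a tool call to move; the robot and the scene stay as the last step left them, time stands still between calls to the robot, and variables do not carry over. Pictures are saved under pics/ and viewed, at most 10 in all, crops included, and the job is handed in when it is done.

Besides the shell and the picture viewer there is one more tool, called after "Emit:" by a JSON object that holds its "api" and its "payload". play_rows: Moves the arm, as the interface text tells. Shifts and turns lie within -1 to 1; 1 stands for 0.2 m of shift or 360 degrees of turn. Its arguments: {"type":"object","properties":{"linear":{"type":"array"},"turn":{"type":"array"},"grip":{"type":"array"},"squeeze":{"type":"number"}},"required":["linear","turn","grip"]}

```bash
mkdir -p pics
cat > h.py <<'E'
import numpy as np, cv2
from cell import env
from scipy.spatial.transform import Rotation as Rn
def KD(s):
    f=240/np.tan(np.radians(s["vfov"]/2)); return np.array([[f,0,s["cx"]],[0,f,s["cy"]],[0,0,1.]]),np.array([s["k1"],0,0,0.])
def ray(s,uv):
    K,D=KD(s); p=cv2.undistortPoints(np.array([[uv]],float),K,D)[0,0]
    d=np.array(s["rotation"]).reshape(3,3)@np.array([p[0],-p[1],-1]); return np.array(s["eye"]),d/np.linalg.norm(d)
def atz(s,uv,z):
    e,d=ray(s,uv); return e+d*(z-e[2])/d[2]
def proj(s,P):
    K,D=KD(s); c=(np.atleast_2d(P)-np.array(s["eye"]))@np.array(s["rotation"]).reshape(3,3)
    c=c*[1,-1,-1]; return cv2.projectPoints(c.reshape(-1,1,3),np.zeros(3),np.zeros(3),K,D)[0][:,0]
def tri(rs):
    A=0;b=0
    for e,d in rs:
        M=np.eye(3)-np.outer(d,d);A=A+M;b=b+M@e
    return np.linalg.solve(A,b)
def save(s,n): cv2.imwrite(f"pics/{n}.png",s["img"][:,:,::-1])
E
python3 - <<'E'
from h import *
np.set_printoptions(precision=3,suppress=True)
S={n:env.snapshot(n) for n in("scene","side","wrist")}
for n,s in S.items():
    save(s,n+"0"); print(n,np.array(s["eye"]),s["vfov"],s["k1"])
    for t in("bottle","cap","cap_seat","bay_home","tray","ink_stand"):
        print(t,[(np.round(r["uv"],0).tolist(),round(r["conf"],2)) for r in env.place_of(s,t)[:4]])
print(env.state())
E
```

```text
scene [-0.332 -0.59   0.699] 54.59053901251821 -0.07036423482364415
bottle [([334.0, 255.0], 0.86)]
cap [([299.0, 275.0], 0.91), ([327.0, 230.0], 0.78), ([334.0, 236.0], 0.68), ([299.0, 247.0], 0.65)]
cap_seat [([335.0, 235.0], 0.94)]
bay_home [([367.0, 241.0], 0.9)]
tray [([251.0, 220.0], 0.63)]
ink_stand [([367.0, 240.0], 0.74)]
side [0.186 0.885 0.73 ] 55.26081292560805 0.04118257608044515
bottle [([298.0, 261.0], 0.55)]
cap [([255.0, 280.0], 0.84), ([337.0, 238.0], 0.76), ([348.0, 280.0], 0.63), ([299.0, 242.0], 0.6)]
cap_seat [([298.0, 243.0], 0.97)]
bay_home [([262.0, 248.0], 0.85)]
tray [([241.0, 346.0], 0.82)]
ink_stand [([262.0, 249.0], 0.58)]
wrist [0.6   0.084 0.372] 67.32772052584718 0.025536352704363482
bottle [([269.0, 209.0], 0.57)]
cap [([127.0, 180.0], 0.9), ([262.0, 223.0], 0.86), ([219.0, 309.0], 0.76), ([347.0, 101.0], 0.71)]
cap_seat []
bay_home []
tray []
ink_stand []
{'clock': 1.05, 'joint_pos': array([ 0.001, 17.961, -2.699, 69.339,  0.001, 90.   ]), 'joint_velocities': array([ 0.089, -0.022, -0.023, -0.052, -0.108,  0.059]), 'joint_efforts': array([ -0.001, -53.947,  34.006,   0.001,  -0.   ,   0.   ]), 'eef_pos': array([0.6  , 0.   , 0.231]), 'tool_rot': array([179.999,  -0.001,  90.   ]), 'force': array([-0.319, -0.619,  1.093]), 'wrist_torque': array([-0.038, -0.016, -0.015]), 'gripper_force': 0.0, 'finger_gap': 0.08535586482884422}
```

```bash
ls pics
```

```text
scene0.png
side0.png
wrist0.png
```

View pics/scene0.png

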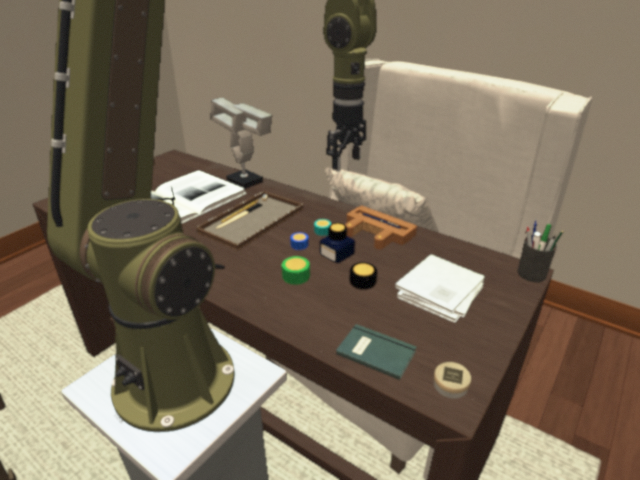

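View pics/wrist0.png

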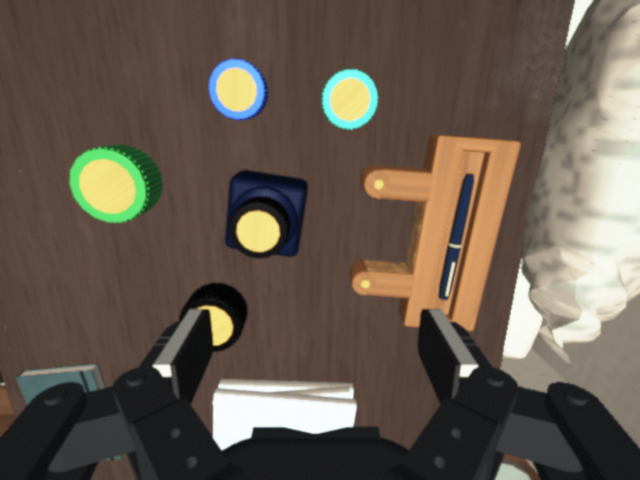

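View pics/side0.png

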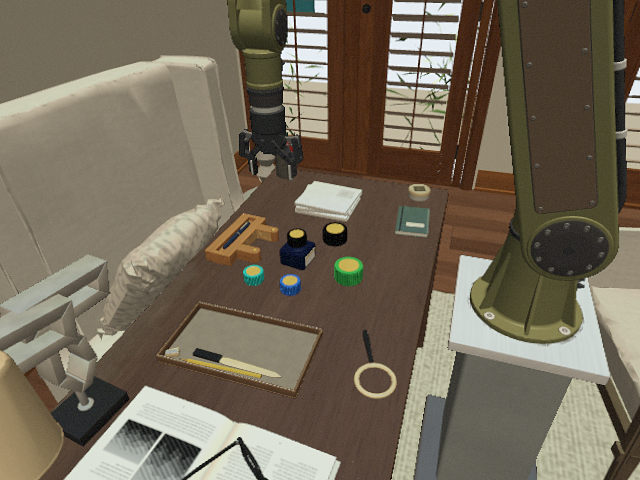

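The pictures show the bottle with its black cap at wrist (258,230), scene (338,232) and side (297,240).

Cap look-alikes in the wrist picture:
- black cap on the bottle: (258,230)
- larger black jar/cap: (215,315)
- blue: (238,90)
- turquoise: (350,98)
- green: (115,185)

I choose the smaller black one, on the bottle at (258,230). The stand's bay opens towards -x, with noses at (378,184) and (362,284). Next, a close crop.

Run:
```python
from h import *
np.set_printoptions(precision=4,suppress=True)
s=env.snapshot("wrist"); im=s["img"]
print(np.array(s["rotation"]).round(3))
c=cv2.resize(im[120:360,180:500],None,fx=2.4,fy=2.4,interpolation=cv2.INTER_CUBIC); cv2.imwrite("pics/crop1.png",c[:,:,::-1])
n1,n2=[atz(s,u,.034) for u in((378,184),(362,284))]
print("noses",n1,n2,np.linalg.norm(n1-n2)); a=np.degrees(np.arctan2(*(n1-n2)[[1,0]]))-90; print("bay yaw",a)
S=env.snapshot("scene");T=env.snapshot("side")
for t in("cap_seat","bay_home","tray","bottle","notebook","magnifier","books"):
    r=[]
    for q in(S,T):
        o=env.place_of(q,t)
        if o: r.append(ray(q,o[0]["uv"])); print(t,o[0]["conf"],atz(q,o[0]["uv"],.058 if t=="cap_seat" else 0))
    if len(r)>1: print("tri",tri(r))
```

```text
[-18.701   0.004   0.07 ]Traceback (most recent call last):
  File "<stdin>", line 6, in <module>
  File "h.py", line 10, in atz
    e,d=ray(s,uv); return e+d*(z-e[2])/d[2]
        ~~~^^^^^^
  File "h.py", line 8, in ray
    d=np.array(s["rotation"]).reshape(3,3)@np.array([p[0],-p[1],-1]); return np.array(s["eye"]),d/np.linalg.norm(d)
      ~~~~~~~~~~~~~~~~~~~~~~~~~~~~~~~^^^^^
ValueError: cannot reshape array of size 3 into shape (3,3)
```

View pics/crop1.png

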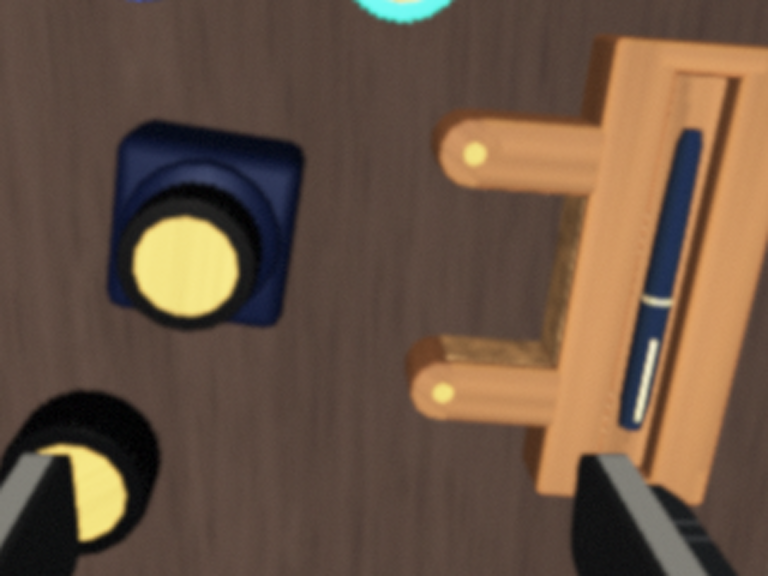

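The crop shows the black-fluted, yellow-topped cap on the bottle at crop (187,265). It is smaller than the black one at (75,490), so the choice stands. The bay noses are at crop (475,154) and (443,393).

```bash
sed -i 's/np.array(\(s\["rotation"\]\)).reshape(3,3)/Rn.from_euler("xyz",\1,degrees=True).as_matrix()/' h.py
python3 - <<'E'
from h import *
np.set_printoptions(precision=4,suppress=True)
s=env.snapshot("wrist")
f=lambda x,y:(180+x/2.4,120+y/2.4)
n1,n2=[atz(s,f(*u),.034) for u in((475,154),(443,393))]
print("noses",n1,n2,np.linalg.norm(n1-n2)); a=np.degrees(np.arctan2(*(n1-n2)[[1,0]]))-90; 
d=np.array([np.cos(np.radians(a)),np.sin(np.radians(a))]); print("bay yaw",a,"home",(n1+n2)[:2]/2+.012*d)
C=[atz(s,f(*u),.05) for u in((137,122),(304,147),(279,327),(108,305))]
print("corners",np.array(C),[np.linalg.norm(C[i]-C[i-1]) for i in range(4)],np.mean(C,0)); 
for i in range(4): print(np.degrees(np.arctan2(*(C[i]-C[i-1])[[1,0]])))
print("capc",atz(s,f(186,266),.086))
for nm,u in dict(blackcap=(215,325),blue=(238,90),turq=(350,98),green=(108,185)).items(): print(nm,atz(s,u,.04))
S=env.snapshot("scene");T=env.snapshot("side")
for t in("cap_seat","bay_home","tray","bottle","books"):
    r=[]
    for q in(S,T):
        o=env.place_of(q,t)
        if o: r.append(ray(q,o[0]["uv"])); print(t,o[0]["conf"],atz(q,o[0]["uv"],.058 if t=="cap_seat" else 0))
    if len(r)>1: print("tri",tri(r))
print("tray corners side", [atz(T,u,.021) for u in((201,305),(322,323),(292,392),(159,352))])
E
```

```text
noses [0.6595 0.0229 0.034 ] [ 0.6516 -0.0809  0.034 ] 0.10408943742877368
bay yaw -4.339849984407692 home [ 0.6675 -0.0299]
corners [[ 0.5308  0.0375  0.05  ]
 [ 0.5926  0.0283  0.05  ]
 [ 0.5821 -0.0441  0.05  ]
 [ 0.5143 -0.0347  0.05  ]] [np.float64(0.0740429956793093), np.float64(0.06245381598447797), np.float64(0.0731433314804087), np.float64(0.06839688723083139)] [ 0.5549 -0.0033  0.05  ]
77.15329804764652
-8.407288938134322
-98.24402261868381
172.16052147773013
capc [ 0.5521 -0.007   0.086 ]
blackcap [ 0.4943 -0.1263  0.04  ]
blue [0.5343 0.1043 0.04  ]
turq [0.63   0.0982 0.04  ]
green [0.4092 0.0225 0.04  ]
cap_seat 0.82 [ 0.5547 -0.0054  0.058 ]
cap_seat 0.56 [ 0.5545 -0.0107  0.058 ]
tri [ 0.5527 -0.0071  0.0602]
bay_home 0.95 [ 0.6879 -0.0248  0.    ]
bay_home 0.64 [ 0.662  -0.0209  0.    ]
tri [ 0.6707 -0.0291  0.0016]
tray 0.93 [0.5717 0.3182 0.    ]
tray 0.79 [ 0.5647  0.3134 -0.    ]
tri [0.5654 0.3139 0.0025]
bottle 0.77 [ 0.5433 -0.0175  0.    ]
bottle 0.69 [ 0.5605 -0.0159  0.    ]
tri [ 0.556  -0.0133 -0.003 ]
books 0.56 [ 0.5779 -0.2986  0.    ]
books 0.65 [ 0.5607 -0.284   0.    ]
tri [ 0.5692 -0.298  -0.0023]
tray corners side [array([0.6964, 0.2386, 0.021 ]), array([0.4159, 0.2128, 0.021 ]), array([0.4144, 0.3971, 0.021 ]), array([0.7064, 0.3862, 0.021 ])]
```

Emit:
{"api": "play_rows", "payload": {"linear": [[-0.03,-0.2375,0.4],[-0.03,-0.2375,0.4],[-0.03,-0.2375,0.4],[-0.03,-0.2375,0.4],[-0.03,-0.2375,0.4]], "turn": [[0,0,-0.0199],[0,0,-0.0398],[0,0,-0.0597],[0,0,-0.0796],[0,0,-0.0995]], "grip": [1,1,1,1,1]}}

```text
clock: 2.17
eef_pos: [0.5507, -0.0061, 0.1499]
tool_rot: [-179.9, -0.1, 126.2]
force: [1.3, -0.2, 0.4]
finger_gap: 0.0855
gripper_force: 0.0
```

Emit:
{"api": "play_rows", "payload": {"linear": [[0,0,0],[0,0,0],[0,0,0],[0,0,0],[0,0,0]], "turn": [[0,0,-0.0199],[0,0,-0.0398],[0,0,-0.0597],[0,0,-0.0796],[0,0,-0.0995]], "grip": [1,1,1,1,1]}}

```text
clock: 2.58
eef_pos: [0.5526, -0.006, 0.1514]
tool_rot: [180.0, 0.0, 162.0]
force: [0.2, 0.3, -0.1]
finger_gap: 0.0855
gripper_force: 0.0
```

Emit:
{"api": "play_rows", "payload": {"linear": [[0,0,0],[0,0,0],[0,0,0]], "turn": [[0,0,-0.0199],[0,0,-0.029],[0,0,-0.029]], "grip": [1,1,1]}}

```text
clock: 2.83
eef_pos: [0.5525, -0.006, 0.1514]
tool_rot: [180.0, 0.0, 172.1]
force: [0.2, -0.7, 0.7]
finger_gap: 0.0854
gripper_force: 0.0
```

Run:
```python
from h import *
s=env.snapshot("wrist"); save(s,"w1"); st=env.state(); print(st["clock"],st["joint_pos"],st["eef_pos"],st["tool_rot"],st["force"],s["eye"])
```

```text
2.8833 [-6.23016550e-01  1.54850898e+01 -1.67573740e+01  5.77542823e+01
  7.77884259e-04  7.39991184e+00] [ 0.55251718 -0.00600364  0.15133529] [1.79998810e+02 3.12664672e-03 1.71977072e+02] [ 0.16272846 -0.4749793   0.19055368] [0.47049228 0.00632979 0.29322633]
```

View pics/w1.png

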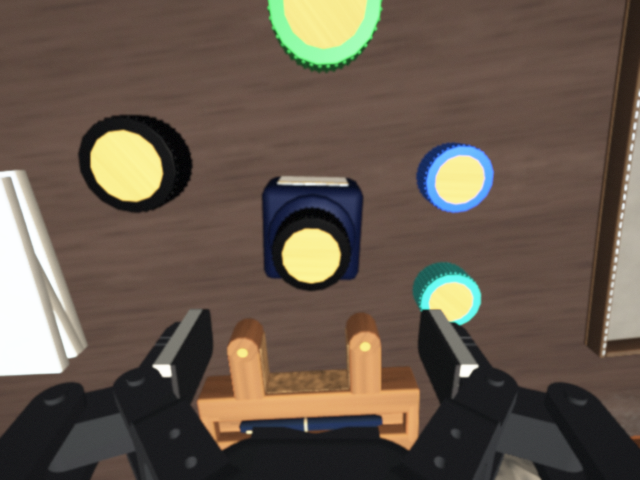

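The wrist picture shows the bottle square with the fingers: body top at about (265..361, 178..278), cap at (311,255). The noses are at (243,353) and (366,347).

Run:
```python
from h import *
np.set_printoptions(precision=4,suppress=True)
s=env.snapshot("wrist")
n2,n1=[atz(s,u,.034) for u in((243,353),(365.5,347))]
a=np.degrees(np.arctan2(*(n1-n2)[[1,0]]))-90;d=np.array([np.cos(np.radians(a)),np.sin(np.radians(a))])
print(n1,n2,np.linalg.norm(n1-n2),a,(n1+n2)[:2]/2+.012*d)
C=np.array([atz(s,u,.05) for u in((264,181),(362,180.5),(357.5,279),(265,278))]); print(C,C.mean(0),[np.linalg.norm(C[i]-C[i-1]) for i in range(4)])
print("cap",atz(s,(311,255),.086))
```

```text
[0.6598 0.0234 0.034 ] [ 0.6513 -0.0801  0.034 ] 0.1038713272416717 -4.738536810073086 [ 0.6675 -0.0294]
[[ 0.5073 -0.0331  0.05  ]
 [ 0.5161  0.0325  0.05  ]
 [ 0.5885  0.0221  0.05  ]
 [ 0.5781 -0.0456  0.05  ]] [ 0.5475 -0.006   0.05  ] [np.float64(0.07196592122144768), np.float64(0.06620566700398796), np.float64(0.07310246414420203), np.float64(0.0684939982004405)]
cap [ 0.5508 -0.007   0.086 ]
```

Emit:
{"api": "play_rows", "payload": {"linear": [[0.04,-0.005,0.2],[0.04,-0.005,0.4],[0.04,-0.005,0.56],[0.04,-0.005,0.645],[0.04,-0.005,0.645]], "turn": [[0,0,0],[0,0,0],[0,0,0],[0,0,0],[0,0,0]], "grip": [1,1,1,1,1]}}

```text
clock: 3.35
eef_pos: [0.5407, -0.0059, 0.0183]
tool_rot: [-179.9, -0.4, 172.0]
force: [-0.9, -0.2, -0.9]
finger_gap: 0.0852
gripper_force: 0.0
```

Emit:
{"api": "play_rows", "payload": {"linear": [[0,0,0],[0,0,0],[0,0,0],[0,0,0],[0,0,0]], "turn": [[0,0,0],[0,0,0],[0,0,0],[0,0,0],[0,0,0]], "grip": [0.5,0.5,0.5,0.5,0.5], "squeeze": 20}}

```text
clock: 3.77
eef_pos: [0.545, -0.0058, 0.0231]
tool_rot: [180.0, 0.1, 172.1]
force: [0.0, -0.0, -5.0]
finger_gap: 0.0716
gripper_force: 25.9
```

Emit:
{"api": "play_rows", "payload": {"linear": [[-0.03,-0.012,0],[-0.07,-0.026,0],[-0.11,-0.04,0],[-0.15,-0.052,0],[-0.169,-0.059,0]], "turn": [[0,0,-0.002],[0,0,-0.004],[0,0,-0.006],[0,0,-0.008],[0,0,-0.0094]], "grip": [0.5,0.5,0.5,0.5,0.5]}}

```text
clock: 4.18
eef_pos: [0.5779, -0.0227, 0.0228]
tool_rot: [180.0, 0.1, 175.5]
force: [-5.9, 2.8, 7.0]
finger_gap: 0.0718
gripper_force: 27.5
```

Emit:
{"api": "play_rows", "payload": {"linear": [[0,0,0],[0,0,0],[0,0,0]], "turn": [[0,0,0],[0,0,0],[0,0,0]], "grip": [0.5,0.5,0.5]}}

```text
clock: 4.43
eef_pos: [0.5778, -0.0227, 0.0228]
tool_rot: [-180.0, 0.2, 175.4]
force: [1.9, -1.8, 0.5]
finger_gap: 0.0712
gripper_force: 26.5
```

Run:
```python
from h import *
np.set_printoptions(precision=4,suppress=True)
s=env.snapshot("wrist"); save(s,"w2"); st=env.state(); print(st["clock"],st["eef_pos"],st["tool_rot"],st["force"],st["gripper_force"])
```

```text
4.4833 [ 0.5776 -0.0226  0.0228] [-179.967     0.1416  175.4372] [ 2.1437 -1.0284  0.9746] 26.52675747871399
```

View pics/w2.png

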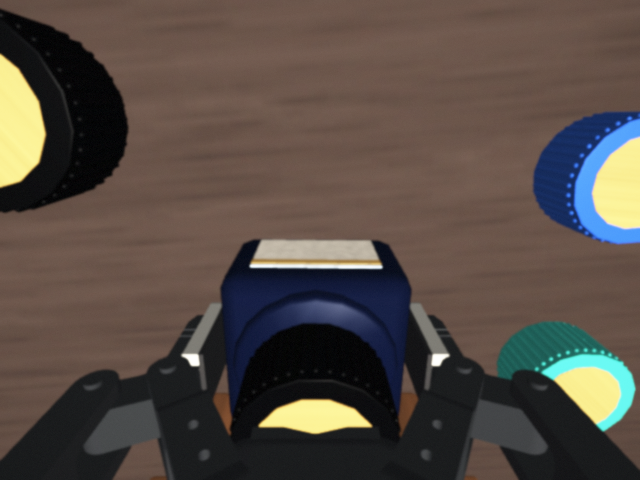

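The bottle is held squarely by its body between the pads (220–410, 240–430), clear of the look-alikes. Now I drag it to the bay mouth.

Emit:
{"api": "play_rows", "payload": {"linear": [[-0.04,0,0],[-0.09,0,0],[-0.14,0,0],[-0.19,0,0],[-0.22,0,0]], "turn": [[0,0,0],[0,0,0],[0,0,0],[0,0,0],[0,0,0]], "grip": [0.5,0.5,0.5,0.5,0.5]}}

```text
clock: 4.9
eef_pos: [0.619, -0.0255, 0.0227]
tool_rot: [180.0, -0.2, 175.4]
force: [-8.8, 0.9, 11.5]
finger_gap: 0.0716
gripper_force: 28.1
```

Emit:
{"api": "play_rows", "payload": {"linear": [[-0.015,0,0],[-0.015,0,0],[-0.015,0,0]], "turn": [[0,0,0],[0,0,0],[0,0,0]], "grip": [0.5,0.5,0.5]}}

```text
clock: 5.15
eef_pos: [0.6221, -0.0257, 0.0228]
tool_rot: [180.0, -0.1, 175.4]
force: [-4.3, 1.4, 7.0]
finger_gap: 0.0716
gripper_force: 27.5
```

Emit:
{"api": "play_rows", "payload": {"linear": [[0,0,0],[0,0,0],[0,0,0],[0,0,-0.1],[0,0,-0.25]], "turn": [[0,0,0],[0,0,0],[0,0,0],[0,0,0],[0,0,0]], "grip": [1,1,1,1,1]}}

```text
clock: 5.57
eef_pos: [0.6201, -0.0258, 0.0694]
tool_rot: [-180.0, -0.4, 175.4]
force: [-0.2, 0.3, -0.2]
finger_gap: 0.0857
gripper_force: 0.0
```

Emit:
{"api": "play_rows", "payload": {"linear": [[0,0,-0.2],[0,0,-0.35],[0.1,0,-0.35],[0.3,0,-0.35],[0.35,0,-0.35]], "turn": [[0,0,0],[0,0,0],[0,0,0],[0,0,0],[0,0,0]], "grip": [1,1,1,0,-1]}}

```text
clock: 5.98
eef_pos: [0.5477, -0.02, 0.1416]
tool_rot: [180.0, -0.3, 175.4]
force: [-1.2, 0.1, -1.4]
finger_gap: 0.0639
gripper_force: 0.0
```

Emit:
{"api": "play_rows", "payload": {"linear": [[0,0,0],[0,0,0.15],[0,0,0.35],[0,0,0.5],[0,0,0.58]], "turn": [[0,0,0],[0,0,0],[0,0,0],[0,0,0],[0,0,0]], "grip": [-1,-1,-1,-1,-1]}}

```text
clock: 6.4
eef_pos: [0.5519, -0.0203, 0.0227]
tool_rot: [-180.0, -0.2, 175.4]
force: [0.2, 1.0, 0.1]
finger_gap: 0.0008
gripper_force: 0.0
```

Emit:
{"api": "play_rows", "payload": {"linear": [[0,0,0],[0,0,0]], "turn": [[0,0,0],[0,0,0]], "grip": [-1,-1]}}

```text
clock: 6.57
eef_pos: [0.5533, -0.0204, 0.0256]
tool_rot: [-180.0, -0.1, 175.4]
force: [-0.1, 0.6, 0.9]
finger_gap: 0.0002
gripper_force: 0.0
```

Run:
```python
from h import *
s=env.snapshot("wrist"); save(s,"w3"); st=env.state(); print(st["clock"],st["eef_pos"],st["tool_rot"],st["force"],st["finger_gap"])
```

```text
6.6167 [ 0.55446352 -0.0204698   0.02684464] [1.79997034e+02 4.53078553e-02 1.75440177e+02] [ 0.06061094 -0.00528727 -0.07424194] -0.00015036480415284468
```

View pics/w3.png

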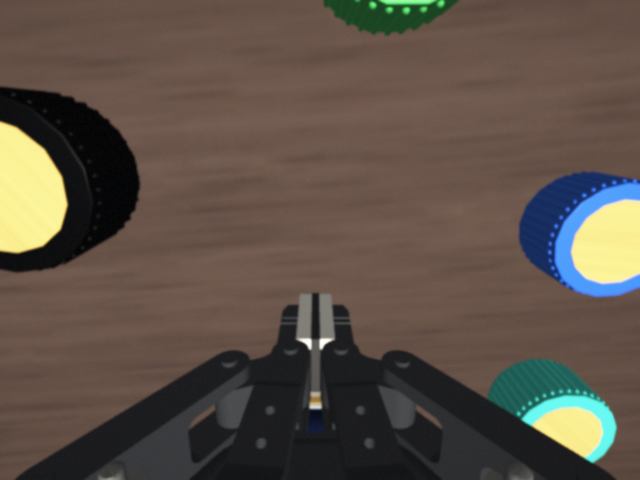

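The closed fingers are in front of the label at (315,400), clear of the blue and turquoise jars. Now I push along the bay axis.

Emit:
{"api": "play_rows", "payload": {"linear": [[-0.05,0,0],[-0.11,0,0],[-0.16,0,0],[-0.21,0,0],[-0.25,0,0]], "turn": [[0,0,0],[0,0,0],[0,0,0],[0,0,0],[0,0,0]], "grip": [-1,-1,-1,-1,-1]}}

```text
clock: 7.03
eef_pos: [0.6047, -0.0245, 0.0281]
tool_rot: [180.0, 0.1, 175.4]
force: [-5.1, 0.5, 4.5]
finger_gap: 0.0003
gripper_force: 2.7
```

Emit:
{"api": "play_rows", "payload": {"linear": [[-0.02,0,0],[-0.04,0,0],[-0.04,0,0]], "turn": [[0,0,0],[0,0,0],[0,0,0]], "grip": [-1,-1,-1]}}

```text
clock: 7.28
eef_pos: [0.6124, -0.0251, 0.027]
tool_rot: [180.0, 0.1, 175.4]
force: [-0.9, -0.2, 0.2]
finger_gap: 0.0003
gripper_force: 0.3
```

Emit:
{"api": "play_rows", "payload": {"linear": [[-0.015,0,0],[-0.03,0,0],[-0.03,0,0]], "turn": [[0,0,0],[0,0,0],[0,0,0]], "grip": [-1,-1,-1]}}

```text
clock: 7.53
eef_pos: [0.6175, -0.0255, 0.0264]
tool_rot: [180.0, 0.0, 175.4]
force: [-1.4, -0.4, 0.9]
finger_gap: -0.0001
gripper_force: 1.1
```

Emit:
{"api": "play_rows", "payload": {"linear": [[-0.01,0,0],[-0.01,0,0]], "turn": [[0,0,0],[0,0,0]], "grip": [-1,-1]}}

```text
clock: 7.7
eef_pos: [0.6191, -0.0256, 0.0263]
tool_rot: [180.0, -0.0, 175.4]
force: [-3.9, 0.5, 2.5]
finger_gap: 0.0
gripper_force: 1.7
```

Emit:
{"api": "play_rows", "payload": {"linear": [[-0.01,0,0],[-0.01,0,0]], "turn": [[0,0,0],[0,0,0]], "grip": [-1,-1]}}

```text
clock: 7.87
eef_pos: [0.6202, -0.0258, 0.0262]
tool_rot: [-180.0, -0.1, 175.4]
force: [-6.6, 0.5, 4.0]
finger_gap: 0.0001
gripper_force: 3.1
```

Emit:
{"api": "play_rows", "payload": {"linear": [[-0.01,0,0],[-0.01,0,0]], "turn": [[0,0,0],[0,0,0]], "grip": [-1,-1]}}

```text
clock: 8.03
eef_pos: [0.6201, -0.0258, 0.0259]
tool_rot: [-180.0, -0.3, 175.4]
force: [-11.7, 1.1, 8.7]
finger_gap: 0.0001
gripper_force: 5.8
```

Emit:
{"api": "play_rows", "payload": {"linear": [[-0.01,0,0],[-0.01,0,0]], "turn": [[0,0,0],[0,0,0]], "grip": [-1,-1]}}

```text
clock: 8.2
eef_pos: [0.6201, -0.0258, 0.0256]
tool_rot: [-180.0, -0.5, 175.5]
force: [-16.0, 1.1, 11.8]
finger_gap: -0.0002
gripper_force: 8.4
```

The bottle stopped at TCP x 0.6201 with the force rising, so it is home. I back off, rise and turn over the cap for a look.

Emit:
{"api": "play_rows", "payload": {"linear": [[0.05,0,0],[0.1,0,0],[0.1,0,-0.15],[0.1,0,-0.35],[0.1,0,-0.55]], "turn": [[0,0,0],[0,0,0],[0,0,0],[0,0,0],[0,0,0]], "grip": [-1,-1,-1,-1,-1]}}

```text
clock: 8.62
eef_pos: [0.6049, -0.0245, 0.1368]
tool_rot: [-180.0, -0.0, 175.4]
force: [1.0, -0.9, 0.1]
finger_gap: -0.0004
gripper_force: 0.0
```

Emit:
{"api": "play_rows", "payload": {"linear": [[0,0,-0.1],[0,0,-0.15],[-0.1,0,-0.15],[-0.2,0,-0.15],[-0.308,0.006,-0.15]], "turn": [[0,0,0.0199],[0,0,0.0398],[0,0,0.0597],[0,0,0.0796],[0,0,0.0995]], "grip": [1,1,1,1,1]}}

```text
clock: 9.03
eef_pos: [0.6687, -0.0285, 0.1677]
tool_rot: [179.9, 0.2, 139.3]
force: [1.0, 0.5, 0.3]
finger_gap: 0.0605
gripper_force: 0.0
```

Emit:
{"api": "play_rows", "payload": {"linear": [[0,0,0],[0,0,0],[0,0,0],[0,0,0],[0,0,0]], "turn": [[0,0,0.0199],[0,0,0.0398],[0,0,0.0597],[0,0,0.0796],[0,0,0.0995]], "grip": [1,1,1,1,1]}}

```text
clock: 9.45
eef_pos: [0.6679, -0.0283, 0.1665]
tool_rot: [179.9, 0.0, 103.5]
force: [0.6, 0.2, 0.3]
finger_gap: 0.0852
gripper_force: 0.0
```

Emit:
{"api": "play_rows", "payload": {"linear": [[0,0,0],[0,0,0],[0,0,0],[0,0,0],[0,0,0]], "turn": [[0,0,0.0199],[0,0,0.0398],[0,0,0.0597],[0,0,0.0796],[0,0,0.0796]], "grip": [1,1,1,1,1]}}

```text
clock: 9.87
eef_pos: [0.6678, -0.0283, 0.1666]
tool_rot: [179.9, -0.0, 75.0]
force: [0.6, 0.7, 0.1]
finger_gap: 0.085
gripper_force: 0.0
```

Run:
```python
from h import *
s=env.snapshot("wrist"); save(s,"w4"); st=env.state(); print(st["clock"],st["joint_pos"],st["eef_pos"],st["tool_rot"],st["force"],st["finger_gap"])
```

```text
9.9167 [-2.42666552e+00  2.69114547e+01  1.82144812e+00  6.48074563e+01
 -2.62802613e-03  1.02263924e+02] [ 0.66761174 -0.02830767  0.16657975] [ 1.79899245e+02 -1.92123781e-02  7.53094246e+01] [-0.4766462  -0.6987901   0.29659833] 0.08550082091441472
```

View pics/w4.png

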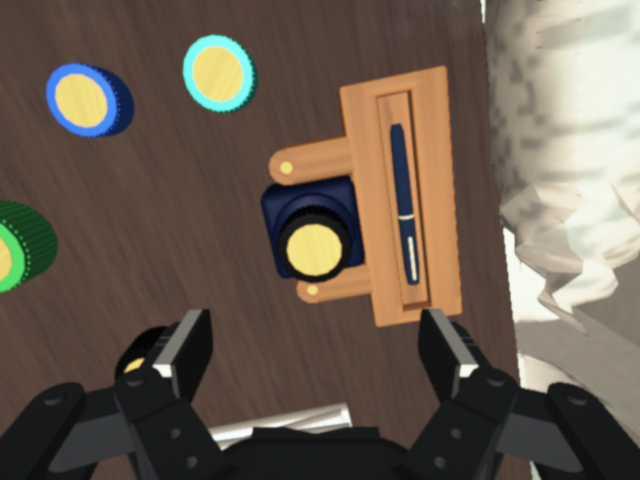

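The picture shows the bottle home and flush against the back wall, with the cap centred at (315,249). I check its position.

Run:
```python
from h import *
s=env.snapshot("wrist"); print(atz(s,(315,249.5),.086), proj(s,[0.6675,-.0295,.086]))
n1,n2=[atz(s,u,.034) for u in((287,168),(313,290))]; print((n1+n2)/2, n1-n2)
print(env.spot_in(s,"cap")[:3])
```

```text
[ 0.6676998  -0.02771562  0.086     ] [[315.38934378 252.02166064]]
[ 0.65549598 -0.02961375  0.034     ] [0.00698216 0.10365951 0.        ]
[{'bbox': [0.1, 193.9, 56.7, 95.5], 'conf': 0.9}, {'bbox': [114.5, 325.7, 51.2, 57.9], 'conf': 0.82}, {'bbox': [47.5, 63.6, 86.9, 69.3], 'conf': 0.65}]
```

Emit:
{"api": "play_rows", "payload": {"linear": [[-0.003,0,0.12],[-0.003,0,0.26],[-0.003,0,0.38],[-0.003,0,0.47],[-0.003,0,0.5]], "turn": [[0,0,0],[0,0,0],[0,0,0],[0,0,0],[0,0,0]], "grip": [1,1,1,1,1]}}

```text
clock: 10.43
eef_pos: [0.6644, -0.0288, 0.0629]
tool_rot: [-179.8, 0.1, 75.3]
force: [-0.2, -0.9, -0.5]
finger_gap: 0.0855
gripper_force: 0.0
```

Emit:
{"api": "play_rows", "payload": {"linear": [[0,0,0.02],[0,0,0.04],[0,0,0.04],[0,0,0.04],[0,0,0.04]], "turn": [[0,0,0],[0,0,0],[0,0,0],[0,0,0],[0,0,0]], "grip": [1,1,-1,-1,-1], "squeeze": 60}}

```text
clock: 10.85
eef_pos: [0.6675, -0.0288, 0.0596]
tool_rot: [179.9, -0.0, 75.2]
force: [-0.8, -0.5, 0.3]
finger_gap: 0.0517
gripper_force: 0.0
```

Emit:
{"api": "play_rows", "payload": {"linear": [[0,0,0],[0,0,0],[0,0,0],[0,0,0],[0,0,0]], "turn": [[0,0,0],[0,0,0],[0,0,0],[0,0,0],[0,0,0]], "grip": [-1,-1,-1,-1,-1]}}

```text
clock: 11.27
eef_pos: [0.6672, -0.0288, 0.06]
tool_rot: [179.9, -0.0, 75.2]
force: [-2.2, 1.4, 4.7]
finger_gap: 0.0484
gripper_force: 61.1
```

Emit:
{"api": "play_rows", "payload": {"linear": [[0,0,-0.002],[0,0,-0.004],[0,0,-0.006],[0,0,-0.008],[0,0,-0.0105]], "turn": [[0,0,-0.0199],[0,0,-0.0398],[0,0,-0.0597],[0,0,-0.0796],[0,0,-0.0995]], "grip": [-1,-1,-1,-1,-1]}}

```text
clock: 11.68
eef_pos: [0.6672, -0.0285, 0.0618]
tool_rot: [179.9, 0.0, 111.3]
force: [-0.1, 0.6, 0.4]
finger_gap: 0.0484
gripper_force: 61.7
```

Emit:
{"api": "play_rows", "payload": {"linear": [[0,0,-0.002],[0,0,-0.004],[0,0,-0.006],[0,0,-0.008],[0,0,-0.0105]], "turn": [[0,0,-0.0199],[0,0,-0.0398],[0,0,-0.0597],[0,0,-0.0796],[0,0,-0.0995]], "grip": [-1,-1,-1,-1,-1]}}

```text
clock: 12.1
eef_pos: [0.667, -0.0289, 0.0632]
tool_rot: [180.0, 0.1, 147.2]
force: [0.7, 0.2, -1.3]
finger_gap: 0.0486
gripper_force: 61.8
```

Run:
```python
from h import *
s=env.snapshot("wrist"); save(s,"w5"); st=env.state(); print(st["joint_pos"],st["eef_pos"],st["tool_rot"],st["force"],st["wrist_torque"],st["gripper_force"])
```

```text
[-2.47530319e+00  3.10200466e+01 -5.79634616e+00  5.31218231e+01
 -5.62489558e-05  3.00582916e+01] [ 0.66697592 -0.02883309  0.06327092] [1.79969102e+02 5.35033280e-02 1.47466391e+02] [-0.42162609 -1.07024194 -0.52540266] [ 0.0402141  -0.00857369 -0.04220397] 61.803084053099155
```

View pics/w5.png

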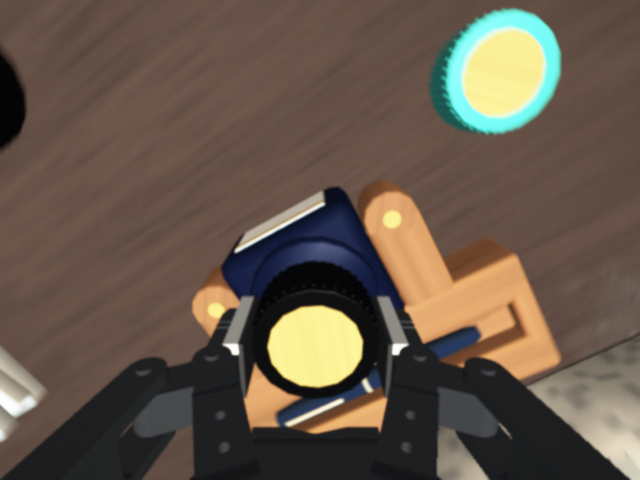

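The cap is held centred between the pads at (315,345) and turning; the bottle stays in the bay. I twist once more, then regrip.

Emit:
{"api": "play_rows", "payload": {"linear": [[0,0,-0.002],[0,0,-0.004],[0,0,-0.006],[0,0,-0.008],[0,0,-0.0105]], "turn": [[0,0,-0.0199],[0,0,-0.0398],[0,0,-0.0597],[0,0,-0.0796],[0,0,-0.0995]], "grip": [-1,-1,-1,-1,-1]}}

```text
clock: 12.57
eef_pos: [0.6669, -0.0289, 0.0651]
tool_rot: [-180.0, 0.0, -177.2]
force: [0.5, 0.1, -1.1]
finger_gap: 0.0483
gripper_force: 61.8
```

Emit:
{"api": "play_rows", "payload": {"linear": [[0,0,0],[0,0,0],[0,0,0],[0,0,0],[0,0,0]], "turn": [[0,0,0],[0,0,0],[0,0,0],[0,0,0],[0,0,0]], "grip": [0.8,0.8,0.8,0.8,0.8]}}

```text
clock: 12.98
eef_pos: [0.6666, -0.0288, 0.0647]
tool_rot: [180.0, 0.0, -177.5]
force: [0.3, 0.2, -0.4]
finger_gap: 0.0767
gripper_force: 0.0
```

Emit:
{"api": "play_rows", "payload": {"linear": [[0,0,0],[0,0,0],[0,0,0],[0,0,0],[0,0,0]], "turn": [[0,0,0.0199],[0,0,0.0398],[0,0,0.0597],[0,0,0.0796],[0,0,0.0995]], "grip": [0.8,0.8,0.8,0.8,0.8]}}

```text
clock: 13.4
eef_pos: [0.6665, -0.0288, 0.0646]
tool_rot: [-180.0, -0.0, 146.4]
force: [-0.3, -0.5, 0.1]
finger_gap: 0.0765
gripper_force: 0.0
```

Emit:
{"api": "play_rows", "payload": {"linear": [[0,0,0],[0,0,0],[0,0,0],[0,0,0],[0,0,0]], "turn": [[0,0,0.0199],[0,0,0.0398],[0,0,0.0597],[0,0,0.0796],[0,0,0.0995]], "grip": [0.8,0.8,0.8,0.8,0.8]}}

```text
clock: 13.82
eef_pos: [0.6665, -0.0288, 0.0646]
tool_rot: [-180.0, -0.0, 110.5]
force: [0.4, 0.2, 0.5]
finger_gap: 0.0769
gripper_force: 0.0
```

Emit:
{"api": "play_rows", "payload": {"linear": [[0,0,0],[0,0,0],[0,0,0],[0,0,0],[0,0,0]], "turn": [[0,0,0.0199],[0,0,0.0398],[0,0,0.0597],[0,0,0.0796],[0,0,0.0995]], "grip": [0.8,0.8,0.8,0.8,0.8]}}

```text
clock: 14.23
eef_pos: [0.6665, -0.0288, 0.0646]
tool_rot: [-180.0, 0.0, 74.7]
force: [-0.3, -1.0, 0.3]
finger_gap: 0.0769
gripper_force: 0.0
```

Emit:
{"api": "play_rows", "payload": {"linear": [[0,0,0],[0,0,0],[0,0,0],[0,0,0],[0,0,0]], "turn": [[0,0,0],[0,0,0],[0,0,0],[0,0,0],[0,0,0]], "grip": [-1,-1,-1,-1,-1]}}

```text
clock: 14.65
eef_pos: [0.6671, -0.0289, 0.0651]
tool_rot: [179.9, -0.0, 75.2]
force: [0.9, -0.2, 3.0]
finger_gap: 0.0485
gripper_force: 61.5
```

Emit:
{"api": "play_rows", "payload": {"linear": [[0,0,0],[0,0,0],[0,0,0]], "turn": [[0,0,0],[0,0,0],[0,0,0]], "grip": [-1,-1,-1]}}

```text
clock: 14.9
eef_pos: [0.667, -0.0289, 0.065]
tool_rot: [179.9, -0.0, 75.2]
force: [1.1, -1.3, 3.7]
finger_gap: 0.0485
gripper_force: 61.6
```

Second twist: about 107° more, a total of about 215°.

Emit:
{"api": "play_rows", "payload": {"linear": [[0,0,-0.002],[0,0,-0.004],[0,0,-0.006],[0,0,-0.008],[0,0,-0.0105]], "turn": [[0,0,-0.0199],[0,0,-0.0398],[0,0,-0.0597],[0,0,-0.0796],[0,0,-0.0995]], "grip": [-1,-1,-1,-1,-1]}}

```text
clock: 15.32
eef_pos: [0.6668, -0.0289, 0.0671]
tool_rot: [180.0, 0.0, 111.3]
force: [0.4, -0.1, 4.3]
finger_gap: 0.0482
gripper_force: 61.7
```

Emit:
{"api": "play_rows", "payload": {"linear": [[0,0,-0.002],[0,0,-0.004],[0,0,-0.006],[0,0,-0.008],[0,0,-0.0105]], "turn": [[0,0,-0.0199],[0,0,-0.0398],[0,0,-0.0597],[0,0,-0.0796],[0,0,-0.0995]], "grip": [-1,-1,-1,-1,-1]}}

```text
clock: 15.73
eef_pos: [0.6667, -0.0289, 0.0692]
tool_rot: [180.0, 0.0, 147.1]
force: [-0.1, -0.9, 4.0]
finger_gap: 0.0486
gripper_force: 61.7
```

Emit:
{"api": "play_rows", "payload": {"linear": [[0,0,-0.002],[0,0,-0.004],[0,0,-0.006],[0,0,-0.008],[0,0,-0.0105]], "turn": [[0,0,-0.0199],[0,0,-0.0398],[0,0,-0.0597],[0,0,-0.0796],[0,0,-0.0995]], "grip": [-1,-1,-1,-1,-1]}}

```text
clock: 16.15
eef_pos: [0.6665, -0.0291, 0.0713]
tool_rot: [-180.0, 0.0, -177.1]
force: [-1.3, -0.4, 4.4]
finger_gap: 0.0482
gripper_force: 61.7
```

Emit:
{"api": "play_rows", "payload": {"linear": [[0,0,-0.01],[0,0,-0.02],[0,0,-0.02]], "turn": [[0,0,0],[0,0,0],[0,0,0]], "grip": [-1,-1,-1]}}

```text
clock: 16.4
eef_pos: [0.6661, -0.0287, 0.0747]
tool_rot: [180.0, -0.0, -177.6]
force: [-0.6, 0.7, -0.2]
finger_gap: 0.0484
gripper_force: 61.8
```

The cap came free. Now I lift it and carry it to above the tray's clear side.

Emit:
{"api": "play_rows", "payload": {"linear": [[0,0,-0.05],[0,0,-0.15],[0,0,-0.27],[0,0,-0.39],[0,0,-0.47]], "turn": [[0,0,0],[0,0,0],[0,0,0],[0,0,0],[0,0,0]], "grip": [-1,-1,-1,-1,-1]}}

```text
clock: 16.82
eef_pos: [0.6671, -0.0288, 0.1718]
tool_rot: [-180.0, 0.1, -177.5]
force: [0.4, 0.3, -0.9]
finger_gap: 0.048
gripper_force: 62.2
```

Emit:
{"api": "play_rows", "payload": {"linear": [[0.01,0.05,0],[0.035,0.15,0],[0.06,0.27,0],[0.09,0.4,0],[0.121,0.529,0]], "turn": [[0,0,0],[0,0,0],[0,0,0],[0,0,0],[0,0,0]], "grip": [-1,-1,-1,-1,-1]}}

```text
clock: 17.23
eef_pos: [0.6364, 0.077, 0.1681]
tool_rot: [180.0, -0.1, -177.5]
force: [-0.2, -0.4, -0.2]
finger_gap: 0.0485
gripper_force: 62.1
```

Emit:
{"api": "play_rows", "payload": {"linear": [[0.024,0.106,0],[0.048,0.212,0],[0.073,0.318,0],[0.097,0.423,0],[0.121,0.529,0]], "turn": [[0,0,0],[0,0,0],[0,0,0],[0,0,0],[0,0,0]], "grip": [-1,-1,-1,-1,-1]}}

```text
clock: 17.65
eef_pos: [0.6072, 0.1818, 0.1681]
tool_rot: [-180.0, -0.1, -177.4]
force: [-0.5, 0.5, -1.0]
finger_gap: 0.0488
gripper_force: 62.1
```

Emit:
{"api": "play_rows", "payload": {"linear": [[0.03,0.13,0],[0.06,0.26,0],[0.09,0.38,0],[0.11,0.48,0],[0.121,0.529,0]], "turn": [[0,0,0],[0,0,0],[0,0,0],[0,0,0],[0,0,0]], "grip": [-1,-1,-1,-1,-1]}}

```text
clock: 18.07
eef_pos: [0.5779, 0.2876, 0.1681]
tool_rot: [180.0, -0.1, -177.3]
force: [-0.7, -0.7, -0.6]
finger_gap: 0.0484
gripper_force: 62.1
```

Emit:
{"api": "play_rows", "payload": {"linear": [[0,0,0],[0,0,0],[0,0,0]], "turn": [[0,0,0],[0,0,0],[0,0,0]], "grip": [-1,-1,-1]}}

```text
clock: 18.32
eef_pos: [0.5797, 0.2839, 0.1686]
tool_rot: [-180.0, -0.0, -177.5]
force: [0.8, -0.3, -1.1]
finger_gap: 0.0483
gripper_force: 62.2
```

Run:
```python
from h import *
s=env.snapshot("wrist"); t=env.snapshot("side"); st=env.state(); print(st["clock"],st["eef_pos"],st["tool_rot"],st["force"],st["gripper_force"])
im=np.hstack([cv2.resize(s["img"],(400,300)),t["img"][180:480,120:520]])
p=proj(s,[*st["eef_pos"][:2],.004]);print("target px",p)
cv2.imwrite("pics/w6.png",im[:,:,::-1])
```

```text
18.4167 [0.57991672 0.28366645 0.16880567] [-1.79975351e+02 -1.10721874e-02 -1.77503301e+02] [0.33221934 0.04397628 0.04129709] 62.15046871569939
target px [[313.26254346 215.43383604]]
```

View pics/w6.png

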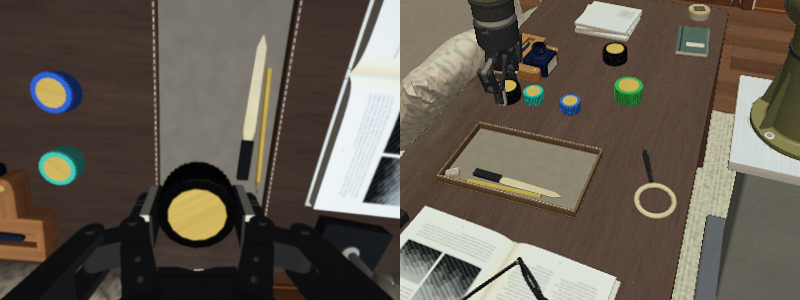

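The hover picture shows the cap held over the clear floor: drop point at half-scale (196,134), rim at column 155, letter opener at column 240 and beyond. The bottle stands uncapped in the bay. I lower it, slowly at the end.

Emit:
{"api": "play_rows", "payload": {"linear": [[0,0.03,0.1],[0,0.03,0.25],[0,0.03,0.4],[0,0.03,0.55],[0,0.03,0.65]], "turn": [[0,0,0],[0,0,0],[0,0,0],[0,0,0],[0,0,0]], "grip": [-1,-1,-1,-1,-1]}}

```text
clock: 18.83
eef_pos: [0.5784, 0.2891, 0.0361]
tool_rot: [-179.9, -0.1, -177.5]
force: [0.3, 0.2, -0.5]
finger_gap: 0.0485
gripper_force: 62.1
```

Emit:
{"api": "play_rows", "payload": {"linear": [[0,0,0.03],[0,0,0.06],[0,0,0.09],[0,0,0.11],[0,0,0.11]], "turn": [[0,0,0],[0,0,0],[0,0,0],[0,0,0],[0,0,0]], "grip": [-1,-1,-1,-1,-1]}}

```text
clock: 19.25
eef_pos: [0.5799, 0.291, 0.0173]
tool_rot: [180.0, 0.0, -177.4]
force: [0.3, 0.2, -0.8]
finger_gap: 0.0485
gripper_force: 62.2
```

Emit:
{"api": "play_rows", "payload": {"linear": [[0,0,0.005],[0,0,0.01],[0,0,0.015],[0,0,0.015]], "turn": [[0,0,0],[0,0,0],[0,0,0],[0,0,0]], "grip": [-1,-1,-1,-1]}}

```text
clock: 19.58
eef_pos: [0.5795, 0.2911, 0.0142]
tool_rot: [180.0, 0.0, -177.4]
force: [0.2, -0.4, 0.3]
finger_gap: 0.0486
gripper_force: 62.2
```

Emit:
{"api": "play_rows", "payload": {"linear": [[0,0,0.007],[0,0,0.014],[0,0,0.02],[0,0,0.02]], "turn": [[0,0,0],[0,0,0],[0,0,0],[0,0,0]], "grip": [-1,-1,-1,-1]}}

```text
clock: 19.92
eef_pos: [0.5791, 0.2908, 0.0095]
tool_rot: [-180.0, -0.0, -177.4]
force: [0.0, 0.4, -0.8]
finger_gap: 0.0482
gripper_force: 62.2
```

Emit:
{"api": "play_rows", "payload": {"linear": [[0,0,0.005],[0,0,0.005]], "turn": [[0,0,0],[0,0,0]], "grip": [-1,-1]}}

```text
clock: 20.08
eef_pos: [0.5792, 0.2909, 0.0087]
tool_rot: [-180.0, -0.0, -177.4]
force: [-0.4, 0.4, -0.4]
finger_gap: 0.0482
gripper_force: 62.2
```

Emit:
{"api": "play_rows", "payload": {"linear": [[0,0,0.005],[0,0,0.005]], "turn": [[0,0,0],[0,0,0]], "grip": [-1,-1]}}

```text
clock: 20.25
eef_pos: [0.5793, 0.2909, 0.0077]
tool_rot: [-180.0, -0.0, -177.4]
force: [-1.0, -0.8, -0.4]
finger_gap: 0.048
gripper_force: 62.2
```

Emit:
{"api": "play_rows", "payload": {"linear": [[0,0,0.005],[0,0,0.005],[0,0,0.005]], "turn": [[0,0,0],[0,0,0],[0,0,0]], "grip": [-1,-1,-1]}}

```text
clock: 20.5
eef_pos: [0.5793, 0.2909, 0.0068]
tool_rot: [-180.0, -0.0, -177.4]
force: [-0.8, -0.1, -0.3]
finger_gap: 0.0482
gripper_force: 62.2
```

Emit:
{"api": "play_rows", "payload": {"linear": [[0,0,0.005],[0,0,0.005],[0,0,0.005]], "turn": [[0,0,0],[0,0,0],[0,0,0]], "grip": [-1,-1,-1]}}

```text
clock: 20.75
eef_pos: [0.5795, 0.291, 0.006]
tool_rot: [180.0, 0.0, -177.4]
force: [-0.2, 0.5, -0.6]
finger_gap: 0.048
gripper_force: 62.3
```

Emit:
{"api": "play_rows", "payload": {"linear": [[0,0,0.005],[0,0,0.005],[0,0,0.005]], "turn": [[0,0,0],[0,0,0],[0,0,0]], "grip": [-1,-1,-1]}}

```text
clock: 21.0
eef_pos: [0.5796, 0.2911, 0.0057]
tool_rot: [180.0, 0.0, -177.4]
force: [-0.6, -1.3, 4.5]
finger_gap: 0.0485
gripper_force: 62.7
```

Contact at 4.5 N. I release and rise.

Emit:
{"api": "play_rows", "payload": {"linear": [[0,0,0],[0,0,0],[0,0,0],[0,0,0],[0,0,0]], "turn": [[0,0,0],[0,0,0],[0,0,0],[0,0,0],[0,0,0]], "grip": [0.3,0.6,0.6,0.6,0.6]}}

```text
clock: 21.42
eef_pos: [0.5792, 0.2909, 0.0047]
tool_rot: [-180.0, -0.0, -177.4]
force: [0.2, -0.1, 0.1]
finger_gap: 0.0683
gripper_force: 0.0
```

Emit:
{"api": "play_rows", "payload": {"linear": [[0,0,-0.05],[0,0,-0.15],[0,0,-0.3],[0,0,-0.45],[0,0,-0.6]], "turn": [[0,0,0],[0,0,0],[0,0,0],[0,0,0],[0,0,0]], "grip": [0.6,0.6,0.6,0.6,0.6]}}

```text
clock: 21.83
eef_pos: [0.5791, 0.2908, 0.1267]
tool_rot: [-180.0, -0.0, -177.4]
force: [0.7, -0.0, -0.2]
finger_gap: 0.0682
gripper_force: 0.0
```

Emit:
{"api": "play_rows", "payload": {"linear": [[0,0,-0.2],[0,0,-0.3],[0,0,-0.3],[0,0,-0.3]], "turn": [[0,0,0],[0,0,0],[0,0,0],[0,0,0]], "grip": [0.6,0.6,0.6,0.6]}}

```text
clock: 22.17
eef_pos: [0.5805, 0.2915, 0.1874]
tool_rot: [179.9, 0.2, -177.4]
force: [-0.0, -0.3, 0.3]
finger_gap: 0.0682
gripper_force: 0.0
```

Run:
```python
from h import *
np.set_printoptions(precision=4,suppress=True)
w=env.snapshot("wrist"); st=env.state(); print(st["clock"],st["eef_pos"],st["force"])
# cap's yellow disc in the wrist picture near its predicted place
p=proj(w,[.5795,.291,.032])[0]; hsv=cv2.cvtColor(w["img"],cv2.COLOR_RGB2HSV)
m=cv2.inRange(hsv,(15,70,120),(35,255,255)); n,l,S,c=cv2.connectedComponentsWithStats(m)
for i in range(1,n):
    if S[i,4]>300: print(S[i],c[i],atz(w,c[i],.032))
print("pred",p)
for q in("scene","side"):
    s=env.snapshot(q); print(q,[(np.round(r["uv"]).tolist(),round(r["conf"],2),atz(s,r["uv"],.004)[:2]) for r in env.place_of(s,"cap")])
    for t in("bottle","bay_home"): print(t,[atz(s,r["uv"],0)[:2] for r in env.place_of(s,t)[:1]])
```

```text
22.2167 [0.5794 0.291  0.1855] [-0.5426  0.0616 -0.1402]
[ 395  106   24  187 1800] [406.0783 193.2017] [0.5562 0.3681 0.032 ]
[  62  121   45   45 1515] [ 84.1868 143.3096] [0.5285 0.1084 0.032 ]
[ 294  195   42   41 1347] [314.1529 214.7929] [0.5783 0.2923 0.032 ]
[  74  242   40   35 1096] [ 93.6807 258.9215] [0.6275 0.1006 0.032 ]
pred [312.5212 216.0634]
scene [([362.0, 280.0], 0.91, array([ 0.4887, -0.1264])), ([298.0, 275.0], 0.6, array([0.4135, 0.0186])), ([259.0, 217.0], 0.58, array([0.5827, 0.3035])), ([297.0, 245.0], 0.53, array([0.5237, 0.108 ])), ([324.0, 229.0], 0.48, array([0.64 , 0.096]))]
bottle [array([ 0.6566, -0.0342])]
bay_home [array([0.7421, 0.0218])]
side [([294.0, 289.0], 0.92, array([0.5216, 0.1084])), ([350.0, 276.0], 0.87, array([0.4032, 0.0222])), ([252.0, 278.0], 0.76, array([0.638 , 0.0987])), ([336.0, 239.0], 0.75, array([ 0.4865, -0.1269])), ([237.0, 340.0], 0.56, array([0.5796, 0.2969]))]
bottle [array([ 0.6785, -0.0365])]
bay_home []
```

```bash
python3 -c "
from cell import env
print(env.job_done())"
```

```text
the job is handed in; nothing more can be done
None
```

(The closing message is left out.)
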